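Clamp the cheese block on the portioning board

ROBOT

A 7-joint arm with a two-finger parallel gripper is mounted at the origin on a cart in front of the work surface, level with it; the furniture and walls round the work are solid. World frame = base frame: x ahead of the robot, y to its left, z up, the work surface at z = 0. Lengths are in m, angles in rad, forces in N, time in s.
With the tool pointing down it reaches from about 0.4 to 0.85 m from the base axis. Payload 4.5 kg.
Tool frame: the origin (TCP) lies at the very end of the fingers, on their centre line; the grasp point (between the pads) lies 19 mm behind it (r.pinch_z is the distance from the TCP to the grasp point, in m); z points along the fingers, y is the line along which they close (so a half turn about z gives the same grasp; the last joint's range is limited). The gripper opens to 88 mm and grips with 3 to 60 N. Pads are 18 mm wide; open, the fingers measure 123 mm over their backs; the gripper's body (75 mm by 187 mm) begins 45 mm behind the grasp point.
Start: joints at [1.311, 0.689, -0.195, 1.565, 0.157, 0.902, -0.215], TCP at [0.181, -0.598, 0.239] pointing down, gripper open.
Joint ranges: [-3.01, 3.01], [-0.46, 2.08], [-1.47, 1.51], [0.13, 2.56], [-1, 4.14], [0.04, 2.09], [-2.66, 2.66]. Speed limits (rad/s): [2.57, 2.57, 3.14, 3.14, 3.14, 3.14, 3.14].

INTERFACE

Orientations are given as a unit quaternion [x, y, z, w].
In Python, from plant import r, cams gives the robot as it stands.
- The arm moves only by the shell command python3 -m pendant 'ROWS' [FORCE]. ROWS is JSON, a list of rows, each a list of 3 entries, a list of its own where there are three numbers: the closure, from -1 (fully open) to 1 (shut), then the shift along the tool's x, y, z in mm, then the turn, a rotation vector about the tool's x, y, z in degrees. A call has 1 to 8 rows; each row shifts and turns the commanded pose from where the row before left it, along the tool's axes as they then stand; what a row does not reach is not made up. A row lasts 1/8 s, in which the tool goes at most 62.5 mm and 10.7 degrees, less where a joint would pass 70% of its speed; a pose out of reach is approached as far as the arm can. A call with a gripper value outside its range is refused whole. The fingers move at their own pace and stop on an object; FORCE is the grip in N (left out, the last holds). Time passes only in rows, so rows that do not move let the fingers close. It gives the time, the measured TCP pose, the force, the opening and the grip force at its end, in the units of the state.
- r.get_state(): the state, without advancing time (a new reading comes with each control period).
- cams.snapshot(name): name is "scene" or "top"; returns a dict with "img" (384x512x3 uint8, red, green, blue), "camera_matrix" (3x3 intrinsics, pixels), "camera_from_world" (4x4, takes a point from world to camera coordinates). Camera axes: x right, y up, looking along -z (the intrinsics and any distortion apply to the point x, -y, -z); pixel columns grow to the right and rows downward; lengths in m; the calibration is good to about 2 mm. A picture is of the moment at which its call begins. There is no depth.
- r.finish_job(): hands the job in; it is judged then, once.
The state is a dict: "clock": time; "q": joint angles; "qd": joint speeds; "joint_torque": joint torques, N m; "tool_pos": TCP position; "eef_rot": TCP orientation; "contact_force": force on the tool from outside, world axes, zero at the start; "moment": the same for the moment, N m; "opening": opening from 0.0 (shut) to 1.0 (fully open); "finger_force": force on a finger pad.
Only numpy, scipy, OpenCV 4.12 (cv2) and the standard library are available. Lean on these libraries where they do the work, as an engineer would, in place of code of your own. Each camera call takes 0.05 s, during which the arm holds its last target. There are 200 camera calls.

TASK

Get the block of cheese ready for cutting: with the fingers, push it along the channel of the wooden portioning board until it sits flush against the end stop, and then push the raised hold-down lever over past its centre so that it snaps down and its pad clamps the cheese there. Only push: the cheese must not be picked up, and the other things on the counter stay where they are.

Things in the scene. Friction and masses are not known exactly. Their poses are not given: they have to be found in the camera images.
- board: Wooden portioning board, x -120..70, y -150..120 mm, 12 mm thick, fixed to the counter. Origin on the counter under the channel's middle line; z up, +y along the channel to the end stop. Two aluminium rails (inner faces x = -41 and 41, 10 thick, tops 30 mm above the counter, y -137..95) form the channel, open at the -y end; its floor is the board's top, 12 mm up.
- stop_face (a point): Middle of the end stop's inner face at the channel's floor (board x 0, y +95, z 12 mm), axes as the board's. The aluminium end stop behind it is 102 mm wide, 14 mm thick, its top 48 mm above the counter.
- cheese_center (a point): Centre of the loose block of white cheese lying flat in the channel: 74 mm across the channel, 87 mm along it, 43 mm high, about 0.2 kg. It starts 60 to 98 mm short of the end stop, square to the board within 0.03 rad. Flush against the stop its centre is at y = +51.5 mm of the board.
- lever_pivot (a point): Centre of the lever's pivot pin (board x -66, y +52, z 70 mm), axes as the board's; the pin runs along y. The steel bracket round it, fixed to the board, is 24 x 32 mm in plan, its top 78 mm above the counter.
- lever (a joint): Angle of the hold-down lever (rad). 0: open, at rest, leaning 0.6 rad outward (to the board's -x) from upright; grows as it swings towards +x over the channel. An over-centre spring drives it away from upright (0.6), back to 0 or on over. About 2.17: level, pad on the cheese with about 6 N. 2.35: its stop with nothing under the pad. Pushing it over takes 3 to 7 N at the grip.
- lever_grip (a point): Middle of the lever's black grip, 96 mm from the pivot, in line with it across the channel (same board y). Grip 42 mm long, 22 mm wide (along board y), 16 mm thick; below it a steel bar 6 x 12 mm. The lever ends 117 mm from the pivot. Its round rubber pad, 22 mm across, is 66 mm from the pivot on the side facing the channel, its face 15 mm off the lever's middle line.
- jar: Bundle of bread sticks standing upright, 48 x 48 x 73 mm; origin at its foot. Bystander, beyond the end stop.
- tub_1: Round salad tub with a lid, 94 mm across, 51 mm high; origin at its foot. Bystander, behind the board.
- weight: Small round brass check weight with a knob, 38 mm across, 57 mm high; origin at its foot. Bystander, behind the channel.
- marker: Marker pen lying in front of the board, 17 x 135 x 16 mm; origin at its underside. Bystander.
There are look-alikes about, which are no part of the job. What is shaped like the part that bears cheese_center but blue is not meant.

How it is judged:
By the outcome, as a careful person would: the job done as asked, in the order asked, and still so for the second after the job is handed in, with the robot touching nothing.
It also fails if it takes over 45 s, if anything falls off the work surface, if the arm or the gripper's body presses on something with over 40 N, if the wrist force passes 120 N, or if a joint passes its speed limit or range.

## Working session

There is one attempt and no reset: what is moved stays moved. The work goes in short steps, Python scripts to look and compute and a shell command to move; the robot and the scene stay as the last step left them, time stands still between calls to the robot, and variables do not carry over. Pictures are saved under pics/ and viewed, at most 10 in all, crops included, and the job is handed in when it is done.

```bash
mkdir -p pics
cat > h.py <<'E'
import numpy as np, cv2
from plant import r, cams
def snap(n,f):
    s=cams.snapshot(n); cv2.imwrite('pics/'+f,cv2.cvtColor(s['img'],cv2.COLOR_RGB2BGR)); return s
def ray(s,u,v,z):
    K=np.array(s['camera_matrix']);T=np.array(s['camera_from_world'])
    d=np.linalg.inv(K)@[u,v,1]; d=T[:3,:3].T@(d*[1,-1,-1]); c=-T[:3,:3].T@T[:3,3]
    return c+d*(z-c[2])/d[2]
def proj(s,p):
    K=np.array(s['camera_matrix']);T=np.array(s['camera_from_world'])
    c=(T[:3,:3]@p+T[:3,3])*[1,-1,-1]; q=K@c; return q[:2]/q[2]
E
python3 - <<'E'
from h import *
a=snap('scene','a.png');b=snap('top','b.png')
im=np.hstack([cv2.imread('pics/a.png'),cv2.imread('pics/b.png')])
for s in(a,b): T=np.array(s['camera_from_world']);print(-T[:3,:3].T@T[:3,3],T[:3,:3].round(2).tolist(),{k:v for k,v in s.items() if k not in('img','camera_from_world')})
st=r.get_state();print(st['tool_pos'],st['eef_rot'],st['clock'])
E
```

```text
[0.11391291 0.90353909 0.87824283] [[-0.89, -0.46, -0.01], [0.3, -0.61, 0.74], [-0.35, 0.65, 0.68]] {'camera_matrix': array([[366.39031605,   0.        , 260.63252479],
       [  0.        , 366.39031605, 191.45481444],
       [  0.        ,   0.        ,   1.        ]])}
[0.33549308 0.16870711 1.17695224] [[0.01, -1.0, -0.01], [0.99, 0.01, 0.16], [-0.16, -0.02, 0.99]] {'camera_matrix': array([[373.58625659,   0.        , 256.96854662],
       [  0.        , 373.58625659, 191.92459091],
       [  0.        ,   0.        ,   1.        ]])}
[ 0.18077477 -0.59770308  0.23802346] [ 9.89227860e-01  1.46381677e-01 -1.75002538e-04 -7.84134901e-04] 0.1
```

View pics/a.png

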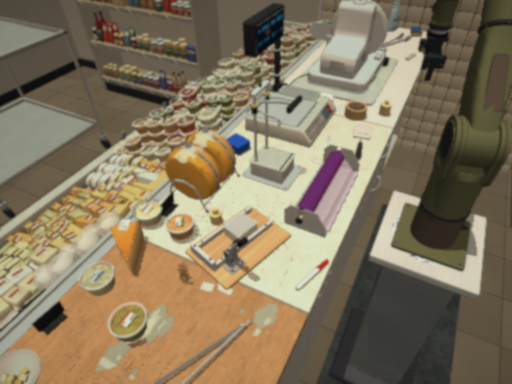

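View pics/b.png

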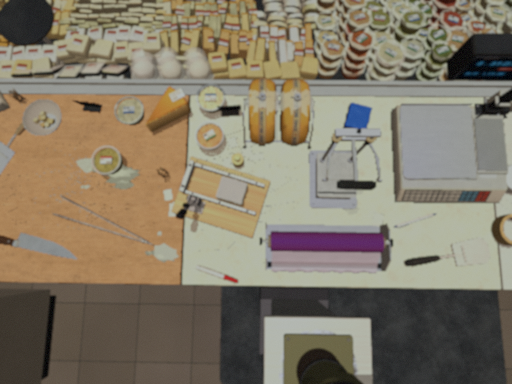

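The board is in the top view at about (225,196), with the white cheese at (233,189) and the lever at (187,207). The blue block at (357,115) is the look-alike. I'll enlarge the board to confirm.

Run:
```python
from h import *
b=cv2.imread('pics/b.png')[140:250,150:290]; a=cv2.imread('pics/a.png')[195:295,175:300]
o=np.zeros((600,800,3),np.uint8)
b=cv2.resize(b[:,:],None,fx=5,fy=5,interpolation=cv2.INTER_CUBIC);o[:550,:700]=b
cv2.imwrite('pics/c.png',o)
cv2.imwrite('pics/d.png',cv2.resize(a,None,fx=6,fy=6,interpolation=cv2.INTER_CUBIC))
```

```text
(no output)
```

View pics/c.png

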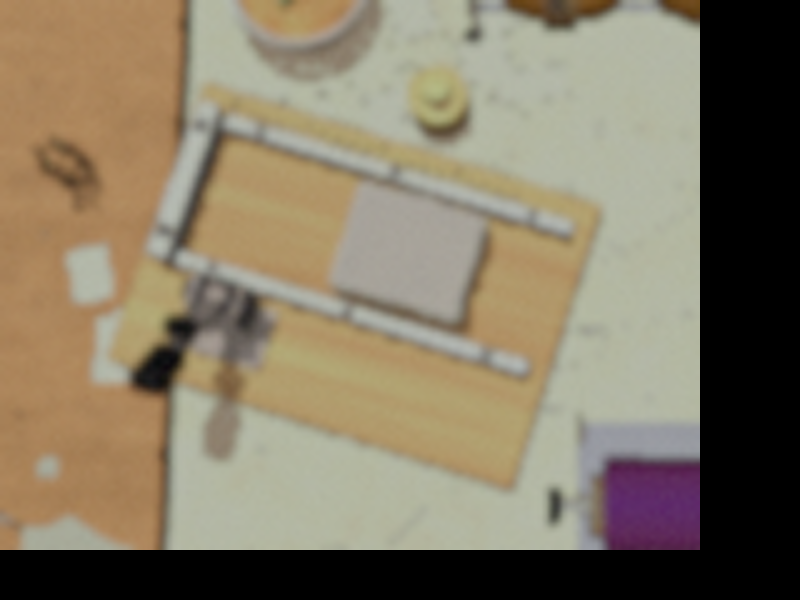

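View pics/d.png

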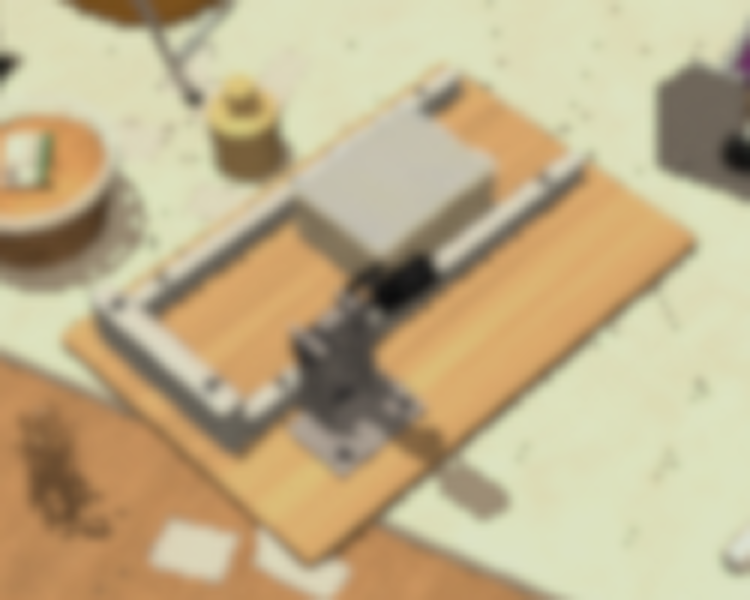

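The white cheese lies in the channel (crop c, top face about (358,182), (487,222), (465,325), (332,283)). It is the right block; the blue one is outside the board. The lever grip is at c (160,365), leaning outward. Next I fit the board pose to both views.

Run:
```python
from h import *
from scipy.optimize import least_squares
a=cams.snapshot('scene');b=cams.snapshot('top')
C=lambda x,y:np.array([150+(x+.5)/5-.5,140+(y+.5)/5-.5])
D=lambda x,y:np.array([175+(x+.5)/6-.5,195+(y+.5)/6-.5])
B=[(70,-150),(-120,-150),(70,120),(-120,120)]
pc=[C(600,208),C(513,488),C(205,88),C(110,360)];pd=[D(440,68),D(695,240),D(65,340),D(310,560)]
W=lambda p,x,y,z:np.array([p[0]+np.cos(p[2])*x/1e3-np.sin(p[2])*y/1e3,p[1]+np.sin(p[2])*x/1e3+np.cos(p[2])*y/1e3,z/1e3])
def f(p): return np.concatenate([proj(b,W(p,*q,12))-u for q,u in zip(B,pc)]+[proj(a,W(p,*q,12))-u for q,u in zip(B,pd)])
s=least_squares(f,[.5,.2,-.2]);p=s.x;print(p,s.fun.round(1))
def inv(w):
    d=(w[:2]-p[:2])*1e3;c,sn=np.cos(p[2]),np.sin(p[2]);return np.round([c*d[0]+sn*d[1],-sn*d[0]+c*d[1]],1)
for q in[(358,182),(487,222),(332,283)]:print('cheese c',inv(ray(b,*C(*q),.055)))
for q in[(415,110),(297,190),(495,165),(378,252)]:print('cheese d',inv(ray(a,*D(*q),.055)))
print('grip',inv(ray(b,*C(160,365),.149)),inv(ray(a,*D(405,282),.149)))
for n,q in dict(stop=(0,95,12),grip=(-120,52,149),pre=(0,-190,80)).items():print(n,W(p,*q))
np.save('p.npy',p)
```

```text
[ 0.54103038  0.31031964 -0.2901459 ] [ 0.5 -0.8 -0.2  0.7 -0.7 -1.3 -1.5  0.3  0.7 -1.7  1.3 -0.9 -1.2 -0.7
  0.8  0.9]
cheese c [30.1 -4.4]
cheese c [ 29.9 -87.7]
cheese c [-34.1  -9.1]
cheese d [ 21.4 -82.7]
cheese d [24.5 -3.2]
cheese d [-36.1 -83.6]
cheese d [-34.7  -3.2]
grip [-116.5   52. ] [-117.4   51.6]
stop [0.56820913 0.40134885 0.012     ]
grip [0.44092291 0.3944772  0.149     ]
pre [0.4866729  0.12826123 0.08      ]
```

```bash
cat >> h.py <<'E'
from scipy.spatial.transform import Rotation as R
p0=np.load('p.npy') if __import__('os').path.exists('p.npy') else None
def W(x,y,z):
    c,s=np.cos(p0[2]),np.sin(p0[2]); return np.array([p0[0]+(c*x-s*y)/1e3,p0[1]+(s*x+c*y)/1e3,z/1e3])
def Bd(w):
    c,s=np.cos(p0[2]),np.sin(p0[2]);d=(np.array(w)[:2]-p0[:2])*1e3
    return np.round([c*d[0]+s*d[1],-s*d[0]+c*d[1],w[2]*1e3],1)
def go(*w,rot=None):
    st=r.get_state();Q=R.from_quat(st['eef_rot']);a=np.array(st['tool_pos'])
    print('t',st['clock'],'tcp',a.round(3),'board',Bd(a),'F',np.round(st['contact_force'],1),'tool xyz in board',(R.from_euler('z',-p0[2])*Q).as_matrix().round(3).tolist())
    for b in w: print('shift mm',(Q.inv().apply(b-a)*1e3).round(1)); a=b
E
python3 - <<'E'
from h import *
a=cams.snapshot('scene');b=cams.snapshot('top')
from scipy.optimize import least_squares
for n,u,v in(('handleL',(338,184),(288,107)),('handleR',(375,185),(301,97)),('rollpost',(390,232),(360,143))):
    s=least_squares(lambda x:np.r_[proj(b,x)-u,proj(a,x)-v],[.5,0,.1]);print(n,s.x.round(3),s.fun.round(1))
print('purple far',ray(b,330,228,.1),'near',ray(b,330,268,.05))
print(W(0,-135,100))
go(np.array([.34,-.3,.3]),np.array([.42,0.08,.3]),W(0,-135,150))
E
```

```text
handleL [ 0.499 -0.006  0.317] [-0.1 -0.4  0.5  0.1]
handleR [ 0.498 -0.095  0.309] [ 0.1  0.4 -0.6 -0.1]
rollpost [ 0.364 -0.199  0.113] [  3.5  13.1 -17.4  -1.5]
purple far [ 0.41075697 -0.02485502  0.1       ] near [ 0.29647435 -0.03183256  0.05      ]
[0.50240796 0.18096235 0.1       ]
t 0.3 tcp [ 0.181 -0.598  0.238] board [ -85.2 -973.4  238.5] F [ 0.6 -0.5 -0. ] tool xyz in board [[0.834, 0.551, -0.0], [0.551, -0.834, 0.0], [-0.0, -0.001, -1.0]]
shift mm [ 238.6 -239.2  -61.4]
shift mm [ 1.867e+02 -3.405e+02  2.000e-01]
shift mm [108.1 -72.7 150. ]
```

```bash
python3 -m pendant '[[1,[35,-41,-8],[0,0,0]],[1,[35,-41,-8],[0,0,0]],[1,[35,-41,-8],[0,0,0]],[1,[35,-41,-8],[0,0,0]],[1,[35,-41,-8],[0,0,0]],[1,[35,-41,-8],[0,0,0]],[1,[0,0,0],[0,0,8.5]],[1,[0,0,0],[0,0,8.5]]]' 10
python3 - <<'E'
from h import *
go(np.array([.39,-.02,.29]),np.array([.42,0.15,.29]),W(0,-135,150))
E
```

```text
clock: 1.3
tool_pos: [0.3113, -0.3013, 0.2871]
eef_rot: [1.0, -0.003, 0.0, 0.0]
contact_force: [-0.6, -0.4, -0.2]
opening: 0.118
finger_force: 0.0
t 1.3 tcp [ 0.311 -0.301  0.287] board [ -45.2 -651.8  287.1] F [-0.6 -0.4 -0.2] tool xyz in board [[0.96, 0.28, 0.001], [0.28, -0.96, -0.0], [0.001, 0.0, -1.0]]
shift mm [  77.1 -281.8   -3. ]
shift mm [ 2.900e+01 -1.702e+02 -1.000e-01]
shift mm [ 82.1 -31.5 140. ]
```

Tool axes are aligned with the world now. On past the stand.

```bash
python3 -m pendant '[[1,[15,-56,0],[0,0,0]],[1,[15,-56,0],[0,0,0]],[1,[15,-56,0],[0,0,0]],[1,[15,-56,0],[0,0,0]],[1,[15,-56,0],[0,0,0]],[1,[9,-56,0],[0,0,0]],[1,[9,-57,0],[0,0,0]],[1,[9,-57,0],[0,0,8.5]]]'
python3 - <<'E'
from h import *
go(W(0,-135,150))
E
```

```text
clock: 2.3
tool_pos: [0.4143, 0.1496, 0.2869]
eef_rot: [0.997, -0.077, 0.0, -0.0]
contact_force: [1.1, -0.7, 0.1]
opening: -0.001
finger_force: 0.0
t 2.3 tcp [0.414 0.15  0.287] board [ -75.5 -190.3  286.9] F [ 1.1 -0.7  0.1] tool xyz in board [[0.991, 0.135, 0.0], [0.135, -0.991, 0.0], [0.001, -0.0, -1.0]]
shift mm [ 82.1 -44.6 136.9]
```

```bash
python3 -m pendant '[[1,[41,-22,28],[0,0,0]],[1,[41,-22,28],[0,0,0]],[1,[0,0,40],[0,0,7.7]],[1,[0,0,30],[0,0,0]],[1,[0,0,0],[0,0,0]]]'
python3 - <<'E'
from h import *
go(W(0,-135,24))
snap('top','e.png');snap('scene','f.png')
e=cv2.imread('pics/e.png')[140:250,150:290];f=cv2.imread('pics/f.png')[175:285,180:320]
cv2.imwrite('pics/g.png',np.vstack([cv2.resize(x,(382,300),interpolation=cv2.INTER_CUBIC) for x in(e,f)]))
E
```

```text
clock: 2.92
tool_pos: [0.5003, 0.1784, 0.159]
eef_rot: [0.99, -0.142, -0.002, 0.001]
contact_force: [-0.4, -0.4, -0.1]
opening: 0.013
finger_force: 0.0
t 2.925 tcp [0.5   0.178 0.159] board [  -1.3 -138.1  159. ] F [-0.4 -0.4 -0.1] tool xyz in board [[1.0, 0.005, -0.004], [0.005, -1.0, -0.003], [-0.004, 0.003, -1.0]]
shift mm [  1.8  -3.5 134.9]
```

View pics/g.png

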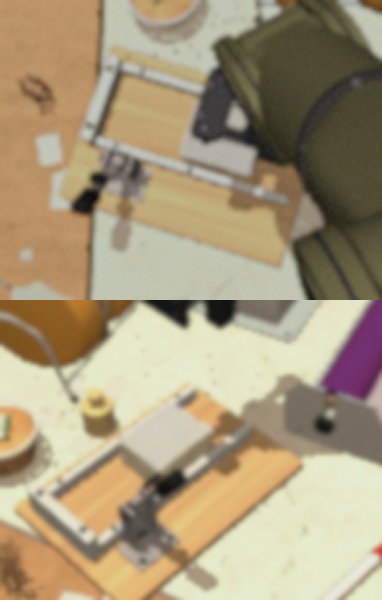

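```bash
python3 -m pendant '[[1,[2,-1,45],[0,0,0]],[1,[0,0,45],[0,0,0]],[1,[0,0,43],[0,0,0]],[1,[0,-10,0],[0,0,0]],[1,[0,-10,0],[0,0,0]],[1,[0,-10,0],[0,0,0]],[1,[0,-10,0],[0,0,0]],[1,[0,0,0],[0,0,0]]]'
python3 - <<'E'
from h import *
go(W(0,-9.5,26))
E
```

```text
clock: 4.03
tool_pos: [0.516, 0.2191, 0.0285]
eef_rot: [0.99, -0.142, 0.001, -0.001]
contact_force: [0.5, 0.1, -0.3]
opening: 0.006
finger_force: 0.0
t 4.025 tcp [0.516 0.219 0.029] board [  2.1 -94.6  28.5] F [ 0.5  0.1 -0.3] tool xyz in board [[1.0, 0.006, 0.002], [0.006, -1.0, 0.002], [0.002, -0.002, -1.0]]
shift mm [ -1.7 -85.1   2.7]
```

```bash
python3 -m pendant '[[1,[0,-10,1],[0,0,0]],[1,[0,-10,0],[0,0,0]],[1,[0,-10,0],[0,0,0]],[1,[0,-10,0],[0,0,0]],[1,[0,-10,0],[0,0,0]],[1,[0,-10,0],[0,0,0]],[1,[0,-8,0],[0,0,0]],[1,[0,0,0],[0,0,0]]]'
python3 -m pendant '[[1,[0,-3,0],[0,0,0]],[1,[0,-3,0],[0,0,0]],[1,[0,-3,0],[0,0,0]],[1,[0,0,0],[0,0,0]]]'
python3 - <<'E'
from h import *
go(W(0,-9.5,26))
E
```

```text
clock: 5.03
tool_pos: [0.5347, 0.2849, 0.0266]
eef_rot: [0.99, -0.142, 0.0, -0.001]
contact_force: [-0.3, -0.2, 0.7]
opening: 0.003
finger_force: 0.0
clock: 5.52
tool_pos: [0.5371, 0.2921, 0.0266]
eef_rot: [0.99, -0.142, 0.0, -0.0]
contact_force: [-1.1, -1.2, -0.9]
opening: 0.004
finger_force: 0.2
t 5.525 tcp [0.537 0.292 0.027] board [  1.4 -18.6  26.6] F [-1.1 -1.2 -0.9] tool xyz in board [[1.0, 0.005, 0.0], [0.005, -1.0, 0.001], [0.0, -0.001, -1.0]]
shift mm [-1.3 -9.1  0.7]
```

Now creep on until the force rises.

```bash
for i in 1; do python3 -m pendant '[[1,[0,-2,0],[0,0,0]],[1,[0,-2,0],[0,0,0]],[1,[0,0,0],[0,0,0]]]'; python3 -m pendant '[[1,[0,-2,0],[0,0,0]],[1,[0,0,0],[0,0,0]]]';python3 -m pendant '[[1,[0,-2,0],[0,0,0]],[1,[0,0,0],[0,0,0]]]'; done
python3 - <<'E'
from h import *
go(W(0,-9.5,26))
E
```

```text
clock: 5.9
tool_pos: [0.5382, 0.2959, 0.0267]
eef_rot: [0.99, -0.142, 0.0, -0.0]
contact_force: [-0.4, 0.1, -0.8]
opening: 0.007
finger_force: 0.3
clock: 6.15
tool_pos: [0.5387, 0.2976, 0.0267]
eef_rot: [0.99, -0.142, 0.0, -0.0]
contact_force: [-0.3, 0.3, -1.4]
opening: 0.008
finger_force: 0.4
clock: 6.4
tool_pos: [0.5393, 0.2995, 0.0267]
eef_rot: [0.99, -0.142, 0.0, -0.0]
contact_force: [-0.0, -1.0, -0.2]
opening: 0.005
finger_force: 0.4
t 6.4 tcp [0.539 0.3   0.027] board [  1.4 -10.8  26.7] F [-0.  -1.  -0.2] tool xyz in board [[1.0, 0.005, 0.0], [0.005, -1.0, 0.0], [0.0, -0.0, -1.0]]
shift mm [-1.4 -1.4  0.7]
```

```bash
python3 -m pendant '[[1,[0,-2,0],[0,0,0]],[1,[0,0,0],[0,0,0]]]'; python3 -m pendant '[[1,[0,-2,0],[0,0,0]],[1,[0,0,0],[0,0,0]]]';python3 -m pendant '[[1,[0,-2,0],[0,0,0]],[1,[0,0,0],[0,0,0]]]'
python3 - <<'E'
from h import *
go(W(0,-9.5,26))
snap('top','i.png');snap('scene','j.png')
e=cv2.imread('pics/i.png')[140:250,150:290];f=cv2.imread('pics/j.png')[175:285,180:320]
cv2.imwrite('pics/k.png',np.vstack([cv2.resize(x,(382,300),interpolation=cv2.INTER_CUBIC) for x in(e,f)]))
E
```

```text
clock: 6.65
tool_pos: [0.5399, 0.3015, 0.0267]
eef_rot: [0.99, -0.142, 0.0, -0.0]
contact_force: [-0.5, -0.5, 0.1]
opening: 0.004
finger_force: 0.4
clock: 6.9
tool_pos: [0.5404, 0.3031, 0.0267]
eef_rot: [0.99, -0.142, 0.0, 0.0]
contact_force: [-1.3, -1.3, -1.0]
opening: 0.009
finger_force: 0.7
clock: 7.15
tool_pos: [0.5404, 0.3031, 0.0267]
eef_rot: [0.99, -0.143, -0.001, 0.002]
contact_force: [-1.9, -4.5, 3.0]
opening: 0.005
finger_force: 2.6
t 7.15 tcp [0.54  0.303 0.027] board [ 1.5 -7.1 26.7] F [-1.9 -4.5  3. ] tool xyz in board [[1.0, 0.004, -0.001], [0.004, -1.0, -0.003], [-0.001, 0.003, -1.0]]
shift mm [-1.5  2.4  0.7]
```

View pics/k.png

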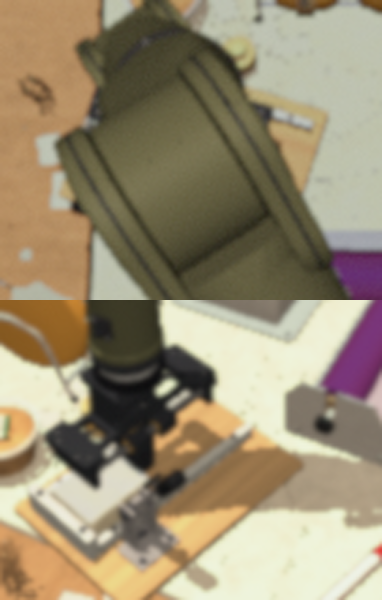

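```bash
python3 -m pendant '[[1,[0,-2,0],[0,0,0]],[1,[0,-1,0],[0,0,0]],[1,[0,0,0],[0,0,0]],[1,[0,0,0],[0,0,0]]]'
python3 -m pendant '[[1,[0,10,0],[0,0,0]],[1,[0,15,0],[0,0,0]],[1,[0,0,-50],[0,0,0]],[1,[0,0,-60],[0,0,0]],[1,[0,0,-60],[0,0,0]],[1,[-40,0,-5],[0,0,0]],[1,[-40,0,0],[0,0,0]],[1,[0,0,0],[0,0,0]]]'
python3 - <<'E'
from h import *
go(W(-170,52,200),W(-170,52,145))
E
```

```text
clock: 7.75
tool_pos: [0.5404, 0.3031, 0.0267]
eef_rot: [0.99, -0.143, -0.001, 0.004]
contact_force: [-3.5, -9.1, 7.2]
opening: 0.004
finger_force: 5.3
clock: 8.75
tool_pos: [0.4546, 0.308, 0.202]
eef_rot: [0.99, -0.14, -0.001, -0.0]
contact_force: [1.2, 0.1, 1.4]
opening: 0.004
finger_force: 0.0
t 8.75 tcp [0.455 0.308 0.202] board [-82.2 -27.  202. ] F [1.2 0.1 1.4] tool xyz in board [[1.0, 0.01, -0.002], [0.01, -1.0, 0.001], [-0.002, -0.001, -1.0]]
shift mm [-87.1 -79.8   2.3]
shift mm [ 0.1  0.  55. ]
```

```bash
python3 -m pendant '[[1,[-45,-5,0],[0,0,0]],[1,[-43,-25,0],[0,0,0]],[1,[0,-50,0],[0,0,0]],[1,[0,0,28],[0,0,0]],[1,[0,0,27],[0,0,0]],[1,[0,0,0],[0,0,0]],[1,[0,0,0],[0,0,0]]]'
python3 - <<'E'
from h import *
go(W(-170,52,145))
s=snap('scene','m.png');b=snap('top','m2.png')
f=cv2.imread('pics/m.png')[175:285,180:320];e=cv2.imread('pics/m2.png')[140:250,150:290]
cv2.imwrite('pics/n.png',np.vstack([cv2.resize(x,(382,300),interpolation=cv2.INTER_CUBIC) for x in(e,f)]))
for q in[(37,8),(37,95),(-37,8),(-37,95)]:
  print(q,((proj(s,W(*q,55))-[180,175]+.5)*[382/140,300/110]+[0,300]).round(),((proj(b,W(*q,55))-[150,140]+.5)*[382/140,300/110]).round())
E
```

```text
clock: 9.62
tool_pos: [0.3972, 0.408, 0.1474]
eef_rot: [0.99, -0.143, 0.001, -0.001]
contact_force: [-0.2, -0.6, -0.2]
opening: 0.007
finger_force: 0.0
t 9.625 tcp [0.397 0.408 0.147] board [-165.8   52.4  147.4] F [-0.2 -0.6 -0.2] tool xyz in board [[1.0, 0.004, 0.001], [0.004, -1.0, 0.001], [0.001, -0.001, -1.0]]
shift mm [-4.2  0.4  2.4]
(37, 8) [107. 441.] [187.  91.]
(37, 95) [ 45. 485.] [114.  68.]
(-37, 8) [152. 476.] [166. 153.]
(-37, 95) [ 90. 524.] [ 93. 130.]
```

View pics/n.png

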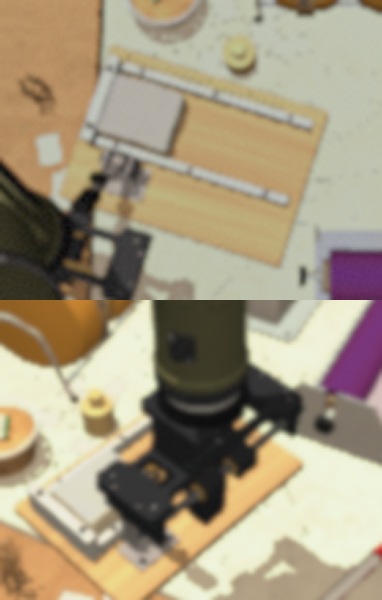

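Cheese is flush at the stop (top-view far edge at (108,70)), with the weight and tub unmoved. Now I push the lever.

```bash
python3 -m pendant '[[1,[12,0,0],[0,0,0]],[1,[12,0,0],[0,0,0]],[1,[10,0,0],[0,0,0]],[1,[10,0,0],[0,0,0]],[1,[10,0,0],[0,0,0]],[1,[10,0,0],[0,0,0]],[1,[0,0,0],[0,0,0]]]'
python3 -m pendant '[[1,[10,0,0],[0,0,0]],[1,[10,0,0],[0,0,0]],[1,[8,0,0],[0,0,0]],[1,[0,0,0],[0,0,0]]]'
python3 - <<'E'
from h import *
go(W(-55,52,147))
E
```

```text
clock: 10.6
tool_pos: [0.4595, 0.3889, 0.1467]
eef_rot: [0.99, -0.143, 0.001, 0.0]
contact_force: [-0.9, 0.4, -0.5]
opening: 0.003
finger_force: 0.4
clock: 11.1
tool_pos: [0.4857, 0.3812, 0.1467]
eef_rot: [0.99, -0.143, 0.001, 0.0]
contact_force: [0.0, 0.6, 0.3]
opening: 0.005
finger_force: 0.0
t 11.1 tcp [0.486 0.381 0.147] board [-73.3  52.1 146.7] F [0.  0.6 0.3] tool xyz in board [[1.0, 0.003, 0.001], [0.003, -1.0, -0.0], [0.001, 0.0, -1.0]]
shift mm [18.3  0.2 -0.3]
```

```bash
python3 -m pendant '[[1,[10,0,0],[0,0,0]],[1,[10,0,0],[0,0,0]],[1,[0,0,0],[0,0,0]],[1,[-15,0,-40],[0,0,0]],[1,[-45,0,-30],[0,0,0]],[1,[-45,0,0],[0,0,0]],[1,[-45,0,0],[0,0,0]],[1,[0,0,0],[0,0,0]]]'
python3 - <<'E'
from h import *
go()
s=snap('scene','o.png');b=snap('top','o2.png')
f=cv2.imread('pics/o.png')[175:285,180:320];e=cv2.imread('pics/o2.png')[140:250,150:290]
cv2.imwrite('pics/q.png',np.vstack([cv2.resize(x,(382,300),interpolation=cv2.INTER_CUBIC) for x in(e,f)]))
E
```

```text
clock: 12.1
tool_pos: [0.3547, 0.4208, 0.2166]
eef_rot: [0.99, -0.139, -0.002, 0.0]
contact_force: [0.3, -0.6, 0.7]
opening: 0.005
finger_force: 0.0
t 12.1 tcp [0.355 0.421 0.217] board [-210.2   52.6  216.6] F [ 0.3 -0.6  0.7] tool xyz in board [[1.0, 0.012, -0.003], [0.012, -1.0, -0.001], [-0.003, 0.001, -1.0]]
```

View pics/q.png

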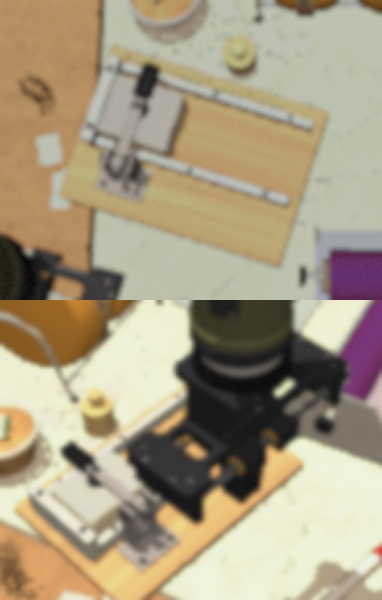

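The lever lies down across the cheese (grip at (147,82) in the top view). The cheese corners match the flush prediction, the bystanders in view have not moved, and the robot is clear.

```bash
python3 -c "
from plant import r
print(r.finish_job())"
```

```text
the job is handed in; nothing more can be done
None
```

I pushed the cheese flush against the end stop, then pushed the lever over so that it snapped down and clamped it; I handed the job in at about 12 s with the robot clear, and no verdict was returned.

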